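Bring the stuck-out radio round to the front of the stock carousel and push it home

TASK

One handheld radio has been left sticking out past the edge of the round plywood stock carousel. With the fingertips, push the carousel round by the lobes of its rim until that radio's bay faces front, centred on the steel pointer of the base, and let it come to rest; then push the radio straight in until it is fully home against the hub, and take the hand away. Do not grip or lift anything, do not turn the carousel by its partitions or by the radios, and leave the rest of the stock in its bays and the things on the bench where they are.

Things in the scene. Friction and masses are not known exactly. Their poses are not given: they have to be found in the camera images.
- base: Fixed base of the carousel: dark wooden board 250 x 250 x 12 on the bench with a bearing ring on it. Origin on the bench on the upright turning axis. Its -x axis points to the front (roughly to the robot; the base may be turned up to 15 degrees): a flat dark steel pointer, 5 thick, 36 wide, lies along -x.
- pointer_tip (a point): Tip of the steel pointer's arrow on the bench, 239 mm in front of the turning axis, 5 mm high.
- carousel: The turning plywood disc, radius 155: origin on the turning axis at its underside, 25 above the bench; its top is 25 higher. Its -x axis runs out along the middle of the stuck-out radio's bay; it faces front when its axes are parallel to the base's. It turns both ways, up to two turns. The bearing is stiff: 0.3 N m (about 2 N at a lobe) turns it, and left alone it stops within 2 degrees.
- hub (a point): Point on the turning axis at the disc's top face, 50 above the bench; axes as the carousel's. Six rounded lobes stand out from the disc's rim, radius 20, centred 165 from the axis, as thick as the disc (25 to 50 above the bench), one beyond each partition: 30, 90, 150, 210, 270 and 330 degrees round from the middle of the stuck-out radio's bay. Between lobes the rim is free for a finger.
- bays: Plywood insert fixed on the disc, turning with it: six radial partitions 9 thick, 36 high (tops 86 above the bench), out to 148 from the axis, and a six-sided hub whose flat sides stand 56 from the axis, one square across the inner end of each bay. Origin on the axis at the disc's top face. One bay is empty, five hold one thing each.
- radio_mid (a point): Centre (16 above the disc) of the handheld radio that sticks out: black, lying on its back, 98 long (10 of it knobs), 48 wide, 32 thick, 0.3 kg; 1 to 3 N slide it. +x runs along it to the knobs, which face the hub; its flat foot, 49 from this point, faces outwards. Home, the knobs touch the hub and this point is 105 from the axis; at the start it is 26 to 35 further out.
- radio_b_mid (a point): Centre of a second radio of the same kind, seated home in its bay (leave it). 107 mm from the axis.
- radio_c_mid (a point): Centre of a third radio of the same kind, seated home in its bay (leave it). 107 mm from the axis.
- battery_a_mid (a point): Centre of a battery pack 85 x 50 x 18 lying in its bay (leave it). 108 mm from the axis.
- battery_b_mid (a point): Centre of a battery pack 85 x 50 x 18 lying in its bay (leave it). 108 mm from the axis.
- screwdriver: Screwdriver lying on the bench (leave it).
- mug: White mug, radius 40, 95 high, standing on the bench; origin under its centre (leave it).
- cleaner: Small cleaner bottle, radius 28, 120 high, standing on the bench; origin under its centre (leave it).
- charger: Black desk charger 100 x 85, 62 high, on the bench; origin under its centre (leave it).
Mind the look-alikes: they are no part of the job. What is shaped like the part that bears battery_a_mid but turquoise or yellow is not meant.

How it is judged:
By the outcome, as a careful person would: the job done as asked, in the order asked, and still so for the second after the job is handed in, with the robot touching nothing.
It also fails if it takes over 67 s, if anything falls off the work surface, if the arm or the gripper's body presses on something with over 40 N, if the wrist force passes 120 N, or if a joint passes its speed limit or range.

ROBOT

A 6-joint arm with a two-finger parallel gripper is mounted at the origin on the work surface. World frame = base frame: x ahead of the robot, y to its left, z up, the work surface at z = 0. Lengths are in m, angles in rad, forces in N, time in s.
With the tool pointing down it reaches from about 0.35 to 0.975 m from the base axis. Payload 4.9 kg.
Tool frame: the origin (TCP) lies at the very end of the fingers, on their centre line; the grasp point (between the pads) lies 19 mm behind it (ctrl.pinch_z is the distance from the TCP to the grasp point, in m); z points along the fingers, y is the line along which they close (so a half turn about z gives the same grasp; the last joint's range is limited). The gripper opens to 85 mm and grips with 20 to 120 N. Pads are 22 mm wide; open, the fingers measure 114 mm over their backs; the gripper's body (76 mm by 85 mm) begins 54 mm behind the grasp point. The pads swing forward as they close: fully open they stand 13 mm farther back than shut.
Start: joints at [1.145, 0.053, 1.613, -0, 1.476, -0.119], TCP at [0.189, 0.596, 0.231] pointing down, gripper open.
Joint ranges: [-3.01, 3.01], [-1.01, 2.22], [0.06, 2.58], [-1.02, 4.17], [0.09, 2.62], [-3.14, 3.14]. Speed limits (rad/s): [2.57, 2.57, 3.14, 3.14, 3.14, 3.14].

INTERFACE

Orientations are given as a rotation vector (axis times angle).
In Python, from station import ctrl, optics gives the robot as it stands. The module is installed in compiled form; this text tells all that it offers.
- The arm moves only by the shell command python3 -m handwheel 'ROWS' [OPENING] [FORCE]. ROWS is JSON, one flat list of numbers, 6 for each row, row after row: the shift along the tool's x, y, z in m, then the turn, a rotation vector about the tool's x, y, z in degrees. A call has 1 to 20 rows; each row shifts and turns the commanded pose from where the row before left it, along the tool's axes as they then stand; what a row does not reach is not made up. A row lasts 1/10 s, in which the tool goes at most 50 mm and 8.59 degrees, less where a joint would pass 70% of its speed; a pose out of reach is approached as far as the arm can. A call is refused whole if a number of a shift passes 0.05 or a number of a turn 8.59, either way. A call with a gripper value outside its range is refused whole. OPENING is the closure, from 0 (fully open) to 1 (shut), set as the call begins (- or left out, the last holds). The fingers move at their own pace and stop on an object; FORCE is the grip in N (left out, the last holds). Time passes only in rows, so rows that do not move let the fingers close. It gives the time, the measured TCP pose, the force and the opening at its end, in the units of the state.
- ctrl.get_obs(): the state, without advancing time (a new reading comes with each control period).
- optics.get_image(name): name is "scene" or "side" or "wrist"; returns (picture, depth): 480x640x3 uint8, red, green, blue; 480x640 float32, m along the optical axis (not along the pixel's ray), 0 where there is no reading.
- optics.get_calibration(name): a dict with "fovy" (degrees; the focal length in pixels is half the picture's height over the tangent of half this angle, whatever the lens; pixels are square), "cx", "cy" (the principal point, pixels), "k1" (the pictures are not rectified: a ray, as slopes to the right and down, at radius r is drawn at 1 + k1 r^2 times it, then the intrinsics apply), "rvec" (rotation vector, rad) and "tvec" (3), from world to camera coordinates, as OpenCV has them; the wrist camera has in their place "mount" (4x4, takes a point from camera to tool coordinates, whose origin is the TCP and whose axes are the flange's). Camera axes: x right, y down, z forward; pixel columns grow to the right and rows downward; lengths in m; the calibration is good to about 2 mm. A picture is of the moment at which its call begins: read the wrist's pose just before it. get_calibration takes no time and is no camera call.
- ctrl.finish_job(): hands the job in, once; it reports no verdict.
The state is a dict: "t": time; "q": joint angles; "dq": joint speeds; "effort": joint torques, N m; "tool_pos": TCP position; "tool_rot": TCP orientation; "contact_force": force on the tool from outside, world axes, zero at the start; "wrist_torque": the same for the moment, N m; "opening": finger opening in m.
Only numpy, scipy, OpenCV 4.12 (cv2) and the standard library are available. Lean on these libraries where they do the work, as an engineer would, in place of code of your own. Each camera call takes 0.05 s, during which the arm holds its last target. There are 200 camera calls.

## Working session

There is one attempt and no reset: what is moved stays moved. The work goes in short steps, Python scripts to look and compute and a shell command to move; the robot and the scene stay as the last step left them, time stands still between calls to the robot, and variables do not carry over. Pictures are saved under pics/ and viewed, on a budget of 10 in all, crops included, one or two more only if the job needs it, and the job is handed in when it is done.

```bash
mkdir -p pics
cat > h.py <<'E'
import numpy as np, cv2
from station import ctrl, optics
from scipy.spatial.transform import Rotation as R
def grab(n):
    o=ctrl.get_obs(); im,d=optics.get_image(n); return o,im,d
def cam(n,o=None):
    c=optics.get_calibration(n); f=240/np.tan(np.radians(c['fovy'])/2)
    if n=='wrist':
        M=np.array(c['mount']); T=np.eye(4); T[:3,:3]=R.from_rotvec(o['tool_rot']).as_matrix(); T[:3,3]=o['tool_pos']; W=T@M
    else:
        W=np.eye(4); Rm=R.from_rotvec(np.ravel(c['rvec'])).as_matrix(); W[:3,:3]=Rm.T; W[:3,3]=-Rm.T@np.ravel(c['tvec'])
    return c,f,W
def slopes(n,uv):
    c=optics.get_calibration(n); f=240/np.tan(np.radians(c['fovy'])/2)
    p=(np.atleast_2d(uv).astype(float)-[c['cx'],c['cy']])/f; s=p.copy()
    for _ in range(20): s=p/(1+c['k1']*(s**2).sum(1,keepdims=True))
    return s
def onplane(n,uv,z,o=None):
    c,f,W=cam(n,o); s=slopes(n,uv); d=np.c_[s,np.ones(len(s))]@W[:3,:3].T
    return W[:3,3]+d*((z-W[2,3])/d[:,2:])
def cloud(n,d,o=None):
    c,f,W=cam(n,o); v,u=np.mgrid[:480,:640]; s=slopes(n,np.c_[u.ravel(),v.ravel()])
    P=np.c_[s,np.ones(len(s))]*d.reshape(-1,1)
    return (P@W[:3,:3].T+W[:3,3]).reshape(480,640,3)
def proj(n,P,o=None):
    c,f,W=cam(n,o); q=(np.atleast_2d(P)-W[:3,3])@W[:3,:3]; s=q[:,:2]/q[:,2:]
    return s*(1+c['k1']*(s**2).sum(1,keepdims=True))*f+[c['cx'],c['cy']]
E
python3 - <<'E'
from h import *
for n in ['scene','side']:
    o,im,d=grab(n); cv2.imwrite(f'pics/{n}0.png',im[:,:,::-1]); np.save(f'pics/{n}0.npy',d); c,f,W=cam(n); print(n,f,c['k1'],W[:3,3],W[:3,2])
print(optics.get_calibration('wrist')); print(o)
E
```

```text
scene 617.8122006249612 -0.08085108206882344 [1.44884863 0.34884251 1.14940643] [-0.63659215 -0.23270852 -0.73525314]
side 620.3906664121965 -0.16872269138455803 [ 0.0754942  -1.45624268  1.00757977] [ 0.25505846  0.81715653 -0.51691429]
{'fovy': 62.59818149900868, 'cx': 318.102760267257, 'cy': 236.88942371348048, 'k1': 0.009726436291805604, 'mount': array([[ 2.18762041e-04, -9.48333025e-01, -3.17276576e-01,
         8.10395528e-02],
       [ 9.99999494e-01,  5.18876566e-04, -8.61412010e-04,
        -2.99500100e-04],
       [ 9.81532838e-04, -3.17276227e-01,  9.48332659e-01,
        -1.41651656e-01],
       [ 0.00000000e+00,  0.00000000e+00,  0.00000000e+00,
         1.00000000e+00]])}
{'t': 0.05, 'q': array([ 1.14499447e+00,  5.33235010e-02,  1.61424872e+00,  1.90708131e-05,
        1.47600470e+00, -1.18984375e-01]), 'dq': array([ 0.00093235, -0.00145914, -0.00064185, -0.0012198 , -0.00027168,
        0.00091897]), 'effort': array([-1.51405875e-03, -3.95188522e+01, -3.71656108e+01, -2.07024864e-04,
        4.13402711e-03,  1.03732958e-05]), 'tool_pos': array([0.18850038, 0.59526299, 0.23011075]), 'tool_rot': array([-4.79977864e-01, -3.10415011e+00,  2.99341142e-03]), 'contact_force': array([0.4213441 , 0.52496954, 0.11985536]), 'wrist_torque': array([-0.00242853,  0.00570364, -0.01611833]), 'opening': 0.08534932785226479}
```

View pics/scene0.png

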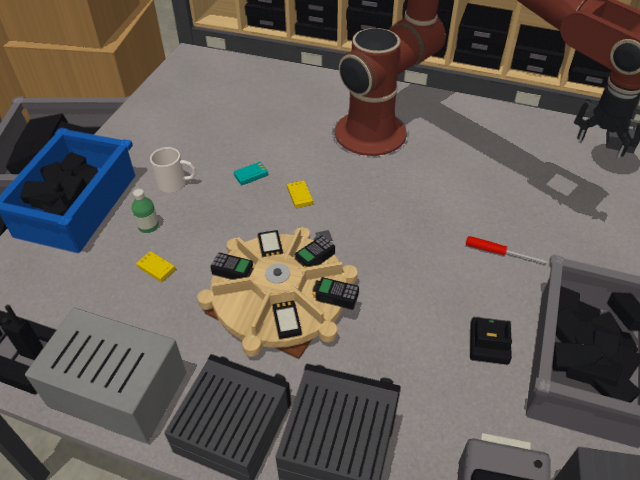

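View pics/side0.png

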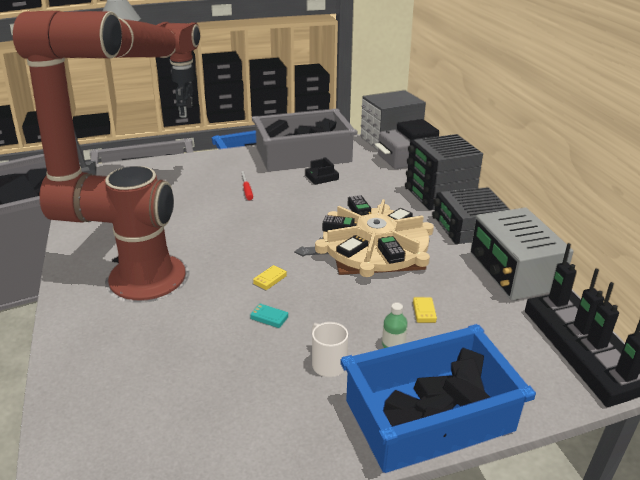

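Scene view: carousel near (278,275). Candidates for the stuck-out radio are (232,265), (315,248) and (337,292). The pointer tip is near (325,238) in the scene view and (297,252) in the side view.

```bash
cat > m.py <<'E'
from h import *
def tops(n,d,im,o=None):
    P=cloud(n,d,o); hsv=cv2.cvtColor(im,cv2.COLOR_RGB2HSV); return P,hsv
def circ(n,uv): pass
E
python3 - <<'E'
from h import *
big=[]
for n in ['scene','side']:
    im=cv2.imread(f'pics/{n}0.png')[:,:,::-1].copy(); d=np.load(f'pics/{n}0.npy'); P=cloud(n,d)
    hsv=cv2.cvtColor(im,cv2.COLOR_RGB2HSV)
    wood=(cv2.inRange(hsv,(8,60,120),(25,200,255))>0)&(d>0)
    box=(P[...,0]>.3)&(P[...,0]<1.1)&(abs(P[...,1])<.45)
    m=wood&box&(P[...,2]>.043)&(P[...,2]<.056)
    pts=P[m][:,:2]
    h=cv2.convexHull((pts*1e4).astype(np.float32)).reshape(-1,2)/1e4
    (cx,cy),r=cv2.minEnclosingCircle(pts.astype(np.float32)); print(n,m.sum(),'disc',cx,cy,r, 'medz',np.median(P[m][:,2]))
    w=wood&box&(P[...,2]>.08)&(P[...,2]<.092); print('partition top z',np.median(P[w][:,2]) if w.any() else 0,w.sum())
    c=np.array([cx,cy]); rel=pts-c; rr=np.hypot(*rel.T); a=np.degrees(np.arctan2(rel[:,1],rel[:,0]))
    l=rr>.165; ang=np.degrees(np.angle(np.exp(6j*np.radians(a[l])).mean()))/6; print('lobe phase mod60',ang)
    # dark things on disc
    blk=(hsv[...,2]<80)&(d>0)&(P[...,2]>.06)&(P[...,2]<.095)&(np.hypot(P[...,0]-cx,P[...,1]-cy)<.22)
    k,lab,st,ce=cv2.connectedComponentsWithStats(blk.astype(np.uint8))
    for i in range(1,k):
        if st[i,4]>40:
            q=P[lab==i]; q2=q[:,:2]-c; rq=np.hypot(*q2.T); m2=q2.mean(0); print('blk',ce[i].round(),st[i,4],'z',np.percentile(q[:,2],90).round(3),'r',np.percentile(rq,[1,50,99]).round(3),'ang',np.degrees(np.arctan2(m2[1],m2[0])).round(1))
    # pointer: dark grey low
    g=(hsv[...,2]<110)&(d>0)&(P[...,2]>-.006)&(P[...,2]<.014)&(np.hypot(P[...,0]-cx,P[...,1]-cy)<.26)&(P[...,0]<cx)
    k,lab,st,ce=cv2.connectedComponentsWithStats(g.astype(np.uint8))
    for i in range(1,k):
        if st[i,4]>25:
            q=P[lab==i]; rq=np.hypot(*(q[:,:2]-c).T); j=rq.argmax(); t=q[j]; print('dark low',ce[i].round(),st[i,4],'far',t.round(4),rq[j].round(4),'ang',np.degrees(np.arctan2(t[1]-cy,t[0]-cx)).round(1),'hue',hsv[lab==i].mean(0).round())
    u,v=proj(n,[cx,cy,.05])[0].astype(int); s=90
    big.append(cv2.resize(im[v-75:v+75,u-100:u+100],(400*2,600) if 0 else (800,600))[:, :]) 
cv2.imwrite('pics/crop0.png',np.vstack([cv2.resize(b,(400,300)) for b in big])[:,:,::-1])
E
```

```text
scene 5006 disc 0.6599774956703186 -0.03083786554634571 0.18623238801956177 medz 0.05103924813309679
partition top z 0.08656470570015751 2349
lobe phase mod60 1.4879813566657185
blk [270. 244.] 173 z 0.072 r [0.077 0.104 0.152] ang -148.9
blk [316. 253.] 563 z 0.086 r [0.067 0.114 0.154] ang 147.7
blk [231. 267.] 621 z 0.086 r [0.065 0.113 0.153] ang -85.0
blk [336. 293.] 736 z 0.085 r [0.088 0.142 0.183] ang 88.8
blk [287. 321.] 346 z 0.072 r [0.068 0.124 0.152] ang 31.4
dark low [324. 235.] 106 far [0.4231 0.0074 0.0042] 0.2399 ang 170.8 hue [109.   7.  78.]
dark low [356. 282.] 26 far [5.481e-01 1.272e-01 3.000e-04] 0.1936 ang 125.3 hue [14. 25. 89.]
dark low [352. 311.] 191 far [ 0.6154  0.1546 -0.0013] 0.1907 ang 103.5 hue [ 8. 19. 91.]
side 1833 disc 0.7414863109588623 -0.11455350369215012 0.29739415645599365 medz 0.05011990319950632
partition top z 0.08540183009013436 1038
lobe phase mod60 -20.422039352906264
blk [457. 217.] 372 z 0.092 r [0.155 0.183 0.219] ang 20.5
blk [363. 210.] 92 z 0.083 r [0.184 0.198 0.219] ang 117.0
blk [346. 223.] 85 z 0.085 r [0.178 0.201 0.22 ] ang 145.0
blk [481. 245.] 216 z 0.089 r [0.174 0.189 0.219] ang -27.4
blk [353. 247.] 148 z 0.07 r [0.135 0.175 0.219] ang 176.2
blk [391. 251.] 287 z 0.084 r [0.064 0.107 0.126] ang -151.7
dark low [346. 269.] 158 far [ 0.5136 -0.1298  0.0084] 0.2284 ang -176.2 hue [ 11. 124.  88.]
dark low [404. 269.] 118 far [ 0.6126 -0.1494  0.0029] 0.1335 ang -164.9 hue [ 11. 112.  91.]
```

View pics/crop0.png

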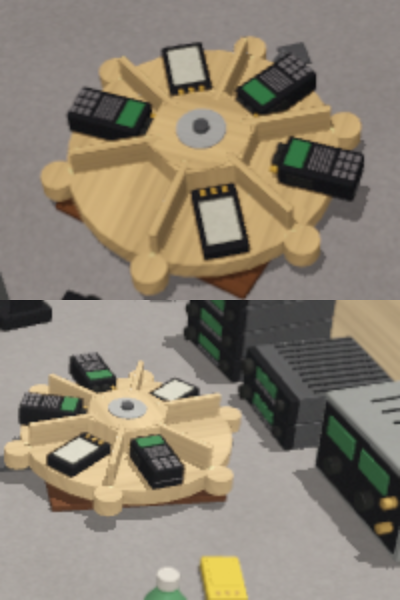

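Only the radio at scene (337,292), bearing about 91°, passes the rim (to r≈0.183). The ones at (315,248) and (231,267) end at r≈0.153, so they are seated. I'll check the crop's clearances and refine the pointer.

Run:
```python
from h import *
C=np.array([.660,-.031])
im=cv2.imread('pics/scene0.png')[:,:,::-1].copy(); d=np.load('pics/scene0.npy'); P=cloud('scene',d)
hsv=cv2.cvtColor(im,cv2.COLOR_RGB2HSV)
for nm,uv in dict(bottle=(147,216),mug=(170,170),yel=(155,266),yel2=(300,194),drv=(548,262)).items():
    p=P[uv[1],uv[0]]; print(nm,p.round(3),np.hypot(*(p[:2]-C)).round(3),np.degrees(np.arctan2(*(p[:2]-C)[::-1])).round())
# anything tall near: max height in ring cells
rel=P[...,:2]-C; r=np.hypot(rel[...,0],rel[...,1]); a=np.degrees(np.arctan2(rel[...,1],rel[...,0]))%360
for k in range(90,300,15):
    m=(d>0)&(a>=k)&(a<k+15)&(r>.2)&(r<.29); print(k,P[m][:,2].max().round(3),end=' | ')
m=(hsv[...,2]<110)&(hsv[...,1]<40)&(r>.17)&(r<.25)&(a>155)&(a<185)&(P[...,2]>.001)&(P[...,2]<.012)
ys,xs=np.nonzero(m); Q=onplane('scene',np.c_[xs,ys],.005); q=Q[:,:2]-C
b=np.degrees(np.arctan2(q[:,1],q[:,0])); rr=np.hypot(*q.T); print('\npointer n',len(q),'r',rr.min(),rr.max())
for lo in (.195,.205,.215,.222,.228,.234):
    s=(rr>=lo)&(rr<lo+.008)
    if s.any(): print(lo,b[s].min().round(1),b[s].max().round(1),((b[s].min()+b[s].max())/2).round(1))
```

```text
bottle [ 0.573 -0.417  0.062] 0.396 -103.0
mug [ 0.417 -0.433  0.08 ] 0.469 -121.0
yel [ 0.681 -0.344  0.018] 0.313 -86.0
yel2 [ 0.333 -0.099  0.018] 0.334 -168.0
drv [0.348 0.554 0.   ] 0.663 118.0
90 0.008 | 105 0.009 | 120 0.008 | 135 0.009 | 150 0.009 | 165 0.015 | 180 0.024 | 195 0.01 | 210 0.011 | 225 0.013 | 240 0.012 | 255 0.008 | 270 0.025 | 285 0.008 | 
pointer n 102 r 0.19699402523310813 0.24049394794932125
0.195 174.0 175.3 174.6
0.205 161.9 175.2 168.5
0.215 164.5 175.9 170.2
0.222 165.5 175.7 170.6
0.228 168.0 173.1 170.5
0.234 169.4 171.3 170.3
```

```bash
python3 -m handwheel '[0,0,0,0,0,8.5,0,0,0,0,0,8.5,0,0,0,0,0,8.5,0,0,0,0,0,8.5,0,0,0,0,0,8.5,0,0,0,0,0,8.5,0,0,0,0,0,8.5,0,0,0,0,0,8.5,0,0,0,0,0,8.5,0,0,0,0,0,8.5,0,0,0,0,0,8.5,0,0,0,0,0,8.5,0,0,0,0,0,8.5,0,0,0,0,0,8.5,0,0,0,0,0,8.5,0,0,0,0,0,8.5,0,0,0,0,0,8.5,0,0,0,0,0,8.5,0,0,0,0,0,8.5,0,0,0,0,0,8.5]' 1 20
cat > to.py <<'E'
import sys
from h import *
o=ctrl.get_obs(); Rm=R.from_rotvec(o['tool_rot']).as_matrix(); p=o['tool_pos']
C=np.array([.660,-.031]); r,a,z=map(float,sys.argv[1:4])
g=np.r_[C+r*np.array([np.cos(np.radians(a)),np.sin(np.radians(a))]),z]
x=np.degrees(np.arctan2(Rm[1,0],Rm[0,0])); rel=p[:2]-C
print('t',o['t'],'p',p.round(4),'r/ang',np.hypot(*rel).round(4),np.degrees(np.arctan2(rel[1],rel[0])).round(2),'x-yaw',x.round(2),'tilt',Rm[2].round(3),'q',o['q'].round(2),'F',o['contact_force'].round(1))
print('goal',g.round(4),'shift in tool',(Rm.T@(g-p)).round(4),'turn z needed',round(x-(a-180),2))
E
python3 to.py .172 163 .12
```

```text
t: 2.1
tool_pos: [0.1886, 0.5954, 0.2305]
tool_rot: [3.133, -0.217, -0.001]
contact_force: [0.7, 0.4, 0.4]
opening: -0.0004
t 2.1 p [0.1886 0.5954 0.2305] r/ang 0.784 126.96 x-yaw -7.93 tilt [-0.     0.001 -1.   ] q [1.14 0.05 1.61 0.   1.48 2.85] F [0.7 0.4 0.4]
goal [0.4955 0.0193 0.12  ] shift in tool [0.3835 0.5282 0.111 ] turn z needed 9.07
```

```bash
python3 -m handwheel '[0.024,0.033,0.007,0,0,0,0.024,0.033,0.007,0,0,0,0.024,0.033,0.007,0,0,0,0.024,0.033,0.007,0,0,0,0.024,0.033,0.007,0,0,0,0.024,0.033,0.007,0,0,0,0.024,0.033,0.007,0,0,0,0.024,0.033,0.007,0,0,0,0.024,0.033,0.007,0,0,0,0.024,0.033,0.007,0,0,0,0.024,0.033,0.007,0,0,0,0.024,0.033,0.007,0,0,0,0.024,0.033,0.007,0,0,0,0.024,0.033,0.007,0,0,0,0.024,0.033,0.007,0,0,0,0.024,0.033,0.007,0,0,0,0,0,0,0,0,8.5,0,0,0,0,0,0.5,0,0,0,0,0,0]' 
python3 to.py .172 163 .032
python3 - <<'E'
from h import *
o,im,d=grab('wrist'); cv2.imwrite('pics/w1.png',im[:,:,::-1]); P=cloud('wrist',d,o)
hsv=cv2.cvtColor(im,cv2.COLOR_RGB2HSV); wood=(cv2.inRange(hsv,(8,60,100),(25,200,255))>0)
print([ (P[v,u].round(3),(u,v)) for u,v in [(320,240),(200,240),(440,240),(320,100),(320,400)]])
m=wood&(d>0)&(P[...,2]>.045)&(P[...,2]<.055); C=np.array([.66,-.031]); q=P[m][:,:2]-C; r=np.hypot(*q.T); a=np.degrees(np.arctan2(q[:,1],q[:,0]))%360
l=(r>.162)
for k in range(6):
    c=61.5+60*k; s=l&(abs((a-c+180)%360-180)<15)
    if s.sum()>20: print(c,s.sum(),np.median(a[s]),r[s].max())
E
```

```text
t: 4.0
tool_pos: [0.4993, 0.022, 0.1189]
tool_rot: [-3.109, 0.449, 0.001]
contact_force: [0.1, 0.3, 0.5]
opening: 0.0001
t 4.0 p [0.4993 0.022  0.1189] r/ang 0.1692 161.75 x-yaw -16.43 tilt [-0.001  0.    -1.   ] q [-0.11 -0.15  2.    0.    1.29  1.75] F [0.1 0.3 0.5]
goal [0.4955 0.0193 0.032 ] shift in tool [-0.0028  0.0036  0.0869] turn z needed 0.57
[(array([ 0.491,  0.022, -0.001]), (320, 240)), (array([ 0.515,  0.104, -0.003]), (200, 240)), (array([ 0.489, -0.047,  0.05 ]), (440, 240)), (array([ 0.58 , -0.003,  0.081]), (320, 100)), (array([0.491, 0.023, 0.156]), (320, 400))]
121.5 2234 121.78637112968798 0.18319412649952913
181.5 2078 181.90613709240307 0.1842448967615205
```

View pics/w1.png

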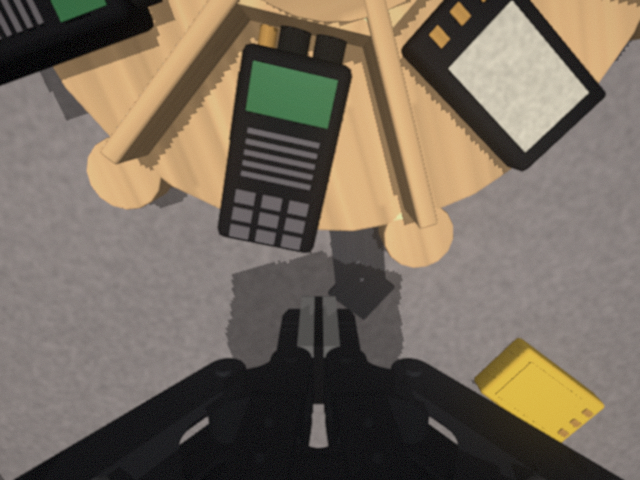

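Wrist view: the front radio at (285,150) is seated. The lobe to push is at (419,235), the pointer at (362,290), and the fingertips (320,310) sit between the lobes. Descending beside the rim.

```bash
python3 -m handwheel '[-0.001,0.001,0.015,0,0,0,-0.001,0.001,0.015,0,0,0,-0.001,0.001,0.015,0,0,0.3,0,0.001,0.015,0,0,0.3,0,0,0.015,0,0,0,0,0,0.01,0,0,0,0,0,0,0,0,0]' && python3 to.py .172 168 .032
```

```text
t: 4.75
tool_pos: [0.4939, 0.019, 0.0318]
tool_rot: [3.106, -0.469, -0.007]
contact_force: [-0.8, -0.1, -0.2]
opening: -0.0002
t 4.75 p [0.4939 0.019  0.0318] r/ang 0.1735 163.26 x-yaw -17.18 tilt [-0.004  0.001 -1.   ] q [-0.11 -0.04  2.06  0.    1.12  1.76] F [-0.8 -0.1 -0.2]
goal [0.4918 0.0048 0.032 ] shift in tool [ 0.0022  0.0142 -0.0002] turn z needed -5.18
```

```bash
python3 -m handwheel '[0.0002,0.009,0,0,0,-3,0.0002,0.009,0,0,0,-3,0.0002,0.009,0,0,0,-3,0.0002,0.009,0,0,0,-3,0.0002,0.009,0,0,0,-3,0.0002,0.009,0,0,0,-3,0.0002,0.009,0,0,0,-3,0.0002,0.009,0,0,0,-3]' && python3 to.py .172 240 .032
cat > look.py <<'E'
from h import *
C=np.array([.66,-.031])
o,im,d=grab('scene'); P=cloud('scene',d); hsv=cv2.cvtColor(im,cv2.COLOR_RGB2HSV)
wood=(cv2.inRange(hsv,(8,60,120),(25,200,255))>0)&(d>0)&(P[...,2]>.043)&(P[...,2]<.056)
q=P[wood][:,:2]-C; r=np.hypot(*q.T); a=np.arctan2(q[:,1],q[:,0]); s=(r>.163)&(r<.19)
print('lobe phase mod60',np.degrees(np.angle(np.exp(6j*a[s]).mean()))/6%60,s.sum())
blk=(hsv[...,2]<80)&(d>0)&(P[...,2]>.06)&(P[...,2]<.09)&(np.hypot(P[...,0]-C[0],P[...,1]-C[1])<.2)
k,lab,st,ce=cv2.connectedComponentsWithStats(blk.astype(np.uint8))
for i in range(1,k):
    if st[i,4]>60:
        w=P[lab==i][:,:2]-C; m=(w.min(0)+w.max(0))/2; m=w.mean(0); print(ce[i].round(),st[i,4],'r',np.percentile(np.hypot(*w.T),[2,98]).round(3),'ang',(np.degrees(np.arctan2(m[1],m[0]))%360).round(1))
import sys
if len(sys.argv)>1: cv2.imwrite(sys.argv[1],cv2.resize(im[150:390,120:440],(800,600))[:,:,::-1])
E
python3 look.py
```

```text
t: 5.55
tool_pos: [0.4895, -0.0523, 0.0348]
tool_rot: [-3.135, -0.19, -0.002]
contact_force: [0.9, 2.1, -1.2]
opening: 0.0003
t 5.55 p [ 0.4895 -0.0523  0.0348] r/ang 0.1718 -172.88 x-yaw 6.94 tilt [ 0.001 -0.001 -1.   ] q [-0.26 -0.05  2.07  0.    1.12  1.19] F [ 0.9  2.1 -1.2]
goal [ 0.574 -0.18   0.032] shift in tool [0.0685 0.1369 0.0028] turn z needed -53.06
lobe phase mod60 18.452062156415106 699
[295. 224.] 124 r [0.158 0.179] ang 186.8
[305. 245.] 470 r [0.069 0.154] ang 164.8
[255. 249.] 181 r [0.075 0.15 ] ang 231.2
[228. 279.] 631 r [0.063 0.152] ang 292.7
[339. 279.] 688 r [0.09  0.181] ang 105.4
[300. 316.] 349 r [0.069 0.151] ang 46.2
```

```bash
python3 -m handwheel '[0.0002,0.009,0,0,0,-3,0.0002,0.009,0,0,0,-3,0.0002,0.009,0,0,0,-3,0.0002,0.009,0,0,0,-3,0.0002,0.009,0,0,0,-3,0.0002,0.009,0,0,0,-3,0.0002,0.009,0,0,0,-3,0.0002,0.009,0,0,0,-3,0.0002,0.009,0,0,0,-3,0.0002,0.009,0,0,0,-3,0.0002,0.009,0,0,0,-3,0.0002,0.009,0,0,0,-3,0.0002,0.009,0,0,0,-3,0.0002,0.009,0,0,0,-3,0.0001,0.006,0,0,0,-2,0.0001,0.003,0,0,0,-1,0,0,0,0,0,0]' && python3 to.py .172 248.9 .032; python3 look.py pics/s2.png
```

```text
t: 7.3
tool_pos: [0.5535, -0.1675, 0.0346]
tool_rot: [2.826, 1.372, 0.001]
contact_force: [-0.5, -0.4, -0.6]
opening: 0.0004
t 7.3 p [ 0.5535 -0.1675  0.0346] r/ang 0.1731 -127.96 x-yaw 51.79 tilt [ 0.     0.001 -1.   ] q [-0.42  0.15  1.86 -0.    1.13  0.24] F [-0.5 -0.4 -0.6]
goal [ 0.5981 -0.1915  0.032 ] shift in tool [0.0087 0.0499 0.0026] turn z needed -17.11
lobe phase mod60 3.8454130165813516 664
[242. 231.] 124 r [0.158 0.183] ang 232.2
[267. 239.] 453 r [0.069 0.153] ang 214.0
[321. 247.] 589 r [0.086 0.18 ] ang 151.0
[233. 272.] 266 r [0.066 0.148] ang 277.4
[324. 292.] 342 r [0.07  0.151] ang 89.6
[240. 308.] 697 r [0.061 0.155] ang 338.2
```

View pics/s2.png

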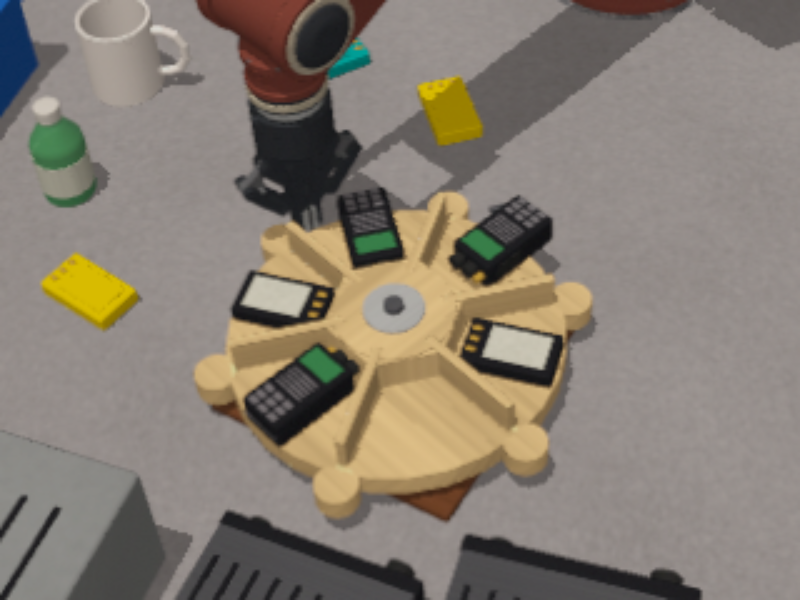

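The stuck-out radio is now at (500,240) in the crop, bearing about 153.8°. The finger is still behind its lobe and the stock is in place. About 16° remain, so I'll go slower.

```bash
python3 -m handwheel '[0.0003,0.009,0,0,0,-3,0.0003,0.009,0,0,0,-3,0.0003,0.009,0,0,0,-3,0.0002,0.006,0,0,0,-2,0.0001,0.006,0,0,0,-2,0.0001,0.003,0,0,0,-1,0.0001,0.003,0,0,0,-1,0,0,0,0,0,0,0,0,0,0,0,0]' && python3 to.py .172 248.5 .032; python3 look.py
```

```text
t: 8.25
tool_pos: [0.5921, -0.1898, 0.0344]
tool_rot: [2.622, 1.729, 0.001]
contact_force: [-0.6, -0.3, 1.0]
opening: 0.0001
t 8.25 p [ 0.5921 -0.1898  0.0344] r/ang 0.1727 -113.16 x-yaw 66.8 tilt [ 0.     0.001 -1.   ] q [-0.43  0.24  1.76  0.    1.15 -0.03] F [-0.6 -0.3  1. ]
goal [ 0.597 -0.191  0.032] shift in tool [0.0008 0.005  0.0024] turn z needed -1.7
lobe phase mod60 18.66619645296355 692
[309. 240.] 524 r [0.086 0.178] ang 166.3
[254. 244.] 518 r [0.069 0.154] ang 230.4
[227. 240.] 100 r [0.157 0.173] ang 247.3
[230. 282.] 271 r [0.066 0.148] ang 293.8
[326. 282.] 311 r [0.07  0.151] ang 104.6
[250. 315.] 660 r [0.061 0.156] ang 352.2
```

```bash
python3 -m handwheel '[0,0.002,0,0,0,-0.6,0,0.002,0,0,0,-0.6,0,0,0,0,0,0,0,-0.01,0,0,0,0,-0.01,-0.01,0,0,0,0,-0.01,0,-0.04,0,0,0,0,0,-0.04,0,0,0,0,0,-0.04,0,0,0,0,0,-0.04,0,0,0]' && python3 to.py .235 170.4 .20
```

```text
t: 9.2
tool_pos: [0.5683, -0.2028, 0.1957]
tool_rot: [2.605, 1.756, -0.0]
contact_force: [0.9, -0.4, 0.7]
opening: 0.0
t 9.2 p [ 0.5683 -0.2028  0.1957] r/ang 0.1947 -118.11 x-yaw 67.99 tilt [-0. -0. -1.] q [-0.47  0.03  1.7  -0.    1.42 -0.08] F [ 0.9 -0.4  0.7]
goal [0.4283 0.0082 0.2   ] shift in tool [ 0.1431 -0.2088 -0.0044] turn z needed 77.59
```

```bash
python3 -m handwheel '[0.024,-0.035,0,0,0,0,0.024,-0.035,0,0,0,0,0.024,-0.035,0,0,0,0,0.024,-0.035,0,0,0,0,0.024,-0.035,0,0,0,0,0.024,-0.035,0,0,0,0,0,0,0,0,0,8.5,0,0,0,0,0,8.5,0,0,0,0,0,8.5,0,0,0,0,0,8.5,0,0,0,0,0,8.5,0,0,0,0,0,8.5,0,0,0,0,0,8.5,0,0,0,0,0,8.5,0,0,0,0,0,8.5,0,0,0,0,0,1,0,0,0,0,0,0]' && python3 to.py .235 170.4 .20
cat > wl.py <<'E'
from h import *
import sys
o,im,d=grab('wrist'); cv2.imwrite(sys.argv[1],im[:,:,::-1]); np.save('pics/w.npy',d); P=cloud('wrist',d,o)
hsv=cv2.cvtColor(im,cv2.COLOR_RGB2HSV); C=np.array([.66,-.031])
wood=(cv2.inRange(hsv,(8,60,100),(25,200,255))>0)&(d>0)&(P[...,2]>.044)&(P[...,2]<.056)
q=P[wood][:,:2]
for it in range(3):   # lobes: fit circles (min enclosing) to wood outside r .163
    r=np.hypot(*(q-C).T); a=np.degrees(np.arctan2(*(q-C).T[::-1]))%360; out=[]
    for c in (80,140,200,260):
        s=(r>.159)&(abs(a-c)<13)
        if s.sum()>200:
            (x,y),R0=cv2.minEnclosingCircle(q[s].astype(np.float32)); e=np.array([x,y])-C; out.append((c,s.sum(),e))
            if it==0: print(c,s.sum(),'circle r',round(R0,4),'at r',np.hypot(*e).round(4),'ang',(np.degrees(np.arctan2(e[1],e[0]))%360).round(2))
    break
rel=P[...,:2]-C; r=np.hypot(rel[...,0],rel[...,1]); a=np.degrees(np.arctan2(rel[...,1],rel[...,0]))%360
m=(hsv[...,2]<110)&(r>.19)&(r<.25)&(a>155)&(a<188)&(P[...,2]>.001)&(P[...,2]<.012)
ys,xs=np.nonzero(m); Q=onplane('wrist',np.c_[xs,ys],.005,o)[:,:2]
print('pointer px',len(xs))
g=Q-C; rr=np.hypot(*g.T); b=np.degrees(np.arctan2(g[:,1],g[:,0]))%360
for lo in (.205,.212,.220,.226,.232,.236):
    s=(rr>=lo)&(rr<lo+.004)
    if s.any(): print(lo,b[s].min().round(1),b[s].max().round(1),((b[s].min()+b[s].max())/2).round(2))
blk=(hsv[...,2]<80)&(d>0)&(P[...,2]>.076)&(P[...,2]<.088)&(r<.2)&(abs(a-170)<20)
w=P[blk][:,:2]-C; print('radio n',len(w),'r',np.percentile(np.hypot(*w.T),[1,99]).round(4))
rect=cv2.minAreaRect((w*1000).astype(np.float32)); print(rect, 'ang centre',np.degrees(np.arctan2(rect[0][1],rect[0][0]))%360)
E
python3 wl.py pics/w3.png; python3 look.py
```

```text
t: 10.9
tool_pos: [0.4282, 0.0094, 0.194]
tool_rot: [3.131, -0.256, 0.0]
contact_force: [-0.1, -0.4, -0.1]
opening: 0.0001
t 10.9 p [0.4282 0.0094 0.194 ] r/ang 0.2353 170.11 x-yaw -9.35 tilt [ 0.  0. -1.] q [-0.15 -0.43  2.09 -0.    1.48  1.58] F [-0.1 -0.4 -0.1]
goal [0.4283 0.0082 0.2   ] shift in tool [ 0.0003  0.0012 -0.006 ] turn z needed 0.25
140 1880 circle r 0.0197 at r 0.165 ang 140.56
200 1986 circle r 0.0198 at r 0.1659 ang 200.3
pointer px 2058
0.205 165.8 175.3 170.56
0.212 164.4 176.7 170.56
0.22 165.6 175.5 170.57
0.226 167.7 173.7 170.68
0.232 169.2 172.0 170.58
0.236 170.3 170.9 170.58
radio n 7064 r [0.098 0.182]
((-137.886474609375, 21.246055603027344), (47.94007873535156, 85.5032730102539), 80.23163604736328) ang centre 171.2405435605474
lobe phase mod60 19.999497074687167 683
[308. 240.] 558 r [0.086 0.18 ] ang 167.8
[254. 246.] 445 r [0.068 0.151] ang 232.1
[230. 283.] 274 r [0.066 0.148] ang 294.5
[326. 281.] 318 r [0.07 0.15] ang 106.3
[251. 315.] 715 r [0.06  0.156] ang 353.4
```

View pics/w3.png

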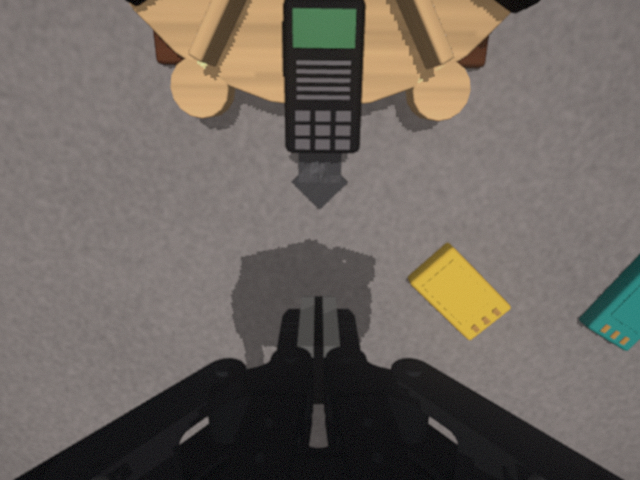

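Wrist view: radio at (323,75), pointer tip at (320,207), lobes at (200,90) and (441,90). The bay centre measures 170.4° and the pointer 170.6°, so the bay is centred. The foot is at r≈0.183. Next I'll bring the finger down in front of the foot.

```bash
python3 -m handwheel '[0.005,0.0005,0.033,0,0,0,0.005,0.001,0.033,0,0,0,0.005,0.001,0.033,0,0,0,0.005,0,0.033,0,0,0.2,0,0,0,0,0,0,0,0,0,0,0,0]' && python3 to.py .165 170.9 .062
```

```text
t: 11.6
tool_pos: [0.4476, 0.0039, 0.0624]
tool_rot: [-3.13, 0.264, 0.002]
contact_force: [0.3, -0.4, 0.9]
opening: 0.0003
t 11.6 p [0.4476 0.0039 0.0624] r/ang 0.2152 170.66 x-yaw -9.63 tilt [-0.001  0.    -1.   ] q [-0.16 -0.21  2.16 -0.    1.2   1.58] F [ 0.3 -0.4  0.9]
goal [ 0.4971 -0.0049  0.062 ] shift in tool [0.0502 0.0005 0.0003] turn z needed -0.53
```

Push in at 4 mm per row to just before home, then slower.

```bash
python3 -m handwheel '[0.004,0,0,0,0,0,0.004,0,0,0,0,0,0.004,0,0,0,0,0,0.004,0,0,0,0,0,0.004,0,0,0,0,0,0.004,0,0,0,0,0,0.004,0,0,0,0,0,0.004,0,0,0,0,0,0.004,0,0,0,0,0,0.003,0,0,0,0,0,0.003,0,0,0,0,0,0.002,0,0,0,0,0,0,0,0,0,0,0]' && python3 to.py .165 170.9 .062
```

```text
t: 12.9
tool_pos: [0.4918, -0.0036, 0.0622]
tool_rot: [3.13, -0.265, 0.001]
contact_force: [0.1, 0.9, -0.4]
opening: 0.0001
t 12.9 p [ 0.4918 -0.0036  0.0622] r/ang 0.1704 170.74 x-yaw -9.68 tilt [ 0.001  0.    -1.   ] q [-0.16 -0.1   2.06 -0.    1.18  1.58] F [ 0.1  0.9 -0.4]
goal [ 0.4971 -0.0049  0.062 ] shift in tool [0.0054 0.0004 0.0002] turn z needed -0.58
```

```bash
python3 wl.py pics/w4.png;python3 look.py
```

```text
140 3558 circle r 0.0199 at r 0.1651 ang 140.52
200 3717 circle r 0.0199 at r 0.1663 ang 200.32
pointer px 25
0.212 164.3 164.8 164.53
0.22 157.2 157.2 157.24
0.232 181.4 181.4 181.37
radio n 23341 r [0.0722 0.1632]
((-111.65249633789062, 17.15167999267578), (48.033084869384766, 101.70045471191406), 80.49801635742188) ang centre 171.26668497776186
lobe phase mod60 20.036942046264762 690
[305. 244.] 509 r [0.071 0.171] ang 167.0
[254. 246.] 440 r [0.068 0.15 ] ang 232.2
[230. 283.] 278 r [0.066 0.148] ang 294.7
[326. 281.] 322 r [0.07 0.15] ang 106.2
[251. 315.] 699 r [0.061 0.156] ang 353.6
```

Another 4–6 mm to go by the inner edge. I'll continue in small steps and watch the force.

```bash
python3 -m handwheel '[0.0015,0,0,0,0,0,0.0015,0,0,0,0,0,0.001,0,0,0,0,0,0,0,0,0,0,0]' ; python3 to.py .165 170.9 .062; python3 -m handwheel '[0.001,0,0,0,0,0,0,0,0,0,0,0]'; python3 -m handwheel '[0.001,0,0,0,0,0,0,0,0,0,0,0]'
```

```text
t: 13.4
tool_pos: [0.4955, -0.0042, 0.0624]
tool_rot: [3.13, -0.265, 0.0]
contact_force: [-2.9, 1.2, 1.7]
opening: -0.0001
t 13.4 p [ 0.4955 -0.0042  0.0624] r/ang 0.1667 170.73 x-yaw -9.67 tilt [ 0.  0. -1.] q [-0.16 -0.09  2.05 -0.    1.18  1.58] F [-2.9  1.2  1.7]
goal [ 0.4971 -0.0049  0.062 ] shift in tool [0.0017 0.0005 0.0004] turn z needed -0.57
t: 13.6
tool_pos: [0.4964, -0.0043, 0.0624]
tool_rot: [3.13, -0.265, 0.0]
contact_force: [-3.1, 0.9, 1.5]
opening: -0.0001
t: 13.8
tool_pos: [0.4964, -0.0043, 0.0623]
tool_rot: [-3.13, 0.265, 0.004]
contact_force: [-7.0, 0.3, 6.5]
opening: -0.0001
```

The tip has stalled at r≈0.1655, the expected home position (154 + 11 mm), and the force rose to 7 N, so the radio is home. Withdrawing straight out, then up, and checking.

```bash
python3 -m handwheel '[-0.005,0,0,0,0,0,-0.01,0,0,0,0,0,-0.02,0,0,0,0,0,-0.03,0,-0.01,0,0,0,-0.01,0,-0.04,0,0,0,0,0,-0.04,0,0,0,0,0,-0.04,0,0,0,0,0,0,0,0,0]' && python3 to.py .235 170.5 .2; python3 wl.py pics/w5.png;python3 look.py pics/s5.png
```

```text
t: 14.6
tool_pos: [0.4268, 0.0076, 0.1993]
tool_rot: [3.129, -0.265, 0.022]
contact_force: [0.4, -0.1, 0.7]
opening: 0.0003
t 14.6 p [0.4268 0.0076 0.1993] r/ang 0.2364 170.59 x-yaw -9.67 tilt [ 0.014 -0.    -1.   ] q [-0.16 -0.45  2.1  -0.    1.48  1.58] F [ 0.4 -0.1  0.7]
goal [0.4282 0.0078 0.2   ] shift in tool [ 0.0014 -0.0004 -0.0006] turn z needed -0.17
140 1798 circle r 0.0199 at r 0.1648 ang 140.54
200 1912 circle r 0.0198 at r 0.1663 ang 200.36
pointer px 2063
0.205 165.8 175.6 170.69
0.212 164.4 176.7 170.55
0.22 165.8 175.5 170.65
0.226 167.5 173.8 170.65
0.232 169.0 172.0 170.53
0.236 169.9 171.0 170.42
radio n 5815 r [0.0959 0.1542]
((-122.86265563964844, 19.379302978515625), (47.382118225097656, 59.30542755126953), 80.3358383178711) ang centre 171.03650253189957
lobe phase mod60 20.01429416477421 699
[254. 246.] 444 r [0.069 0.151] ang 232.1
[303. 245.] 462 r [0.068 0.151] ang 166.8
[230. 283.] 283 r [0.067 0.149] ang 294.8
[326. 281.] 323 r [0.07 0.15] ang 106.1
[250. 315.] 701 r [0.06  0.156] ang 353.2
```

View pics/w5.png

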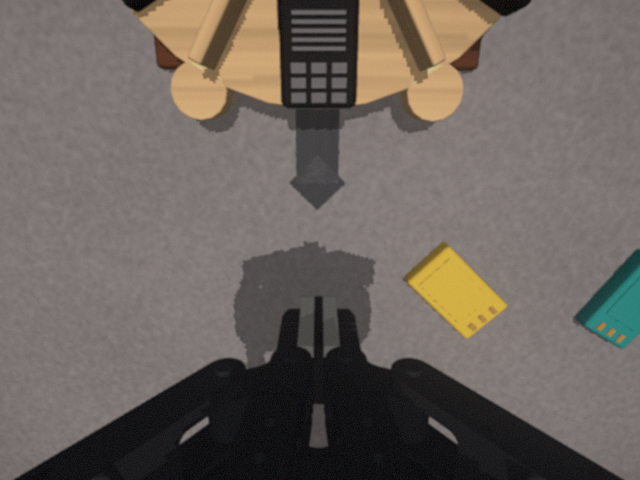

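View pics/s5.png

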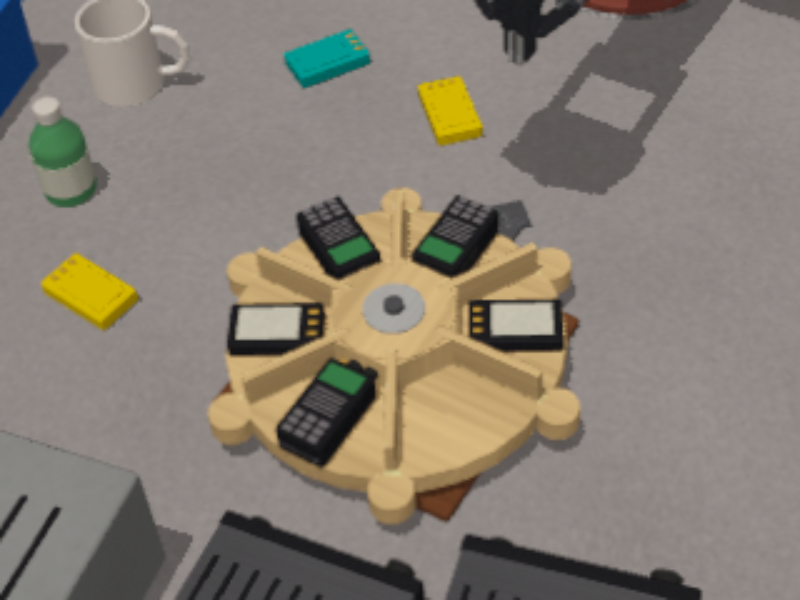

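```bash
python3 -c "
from station import ctrl
print(ctrl.finish_job())"
```

```text
the job is handed in; nothing more can be done
None
```

I turned the carousel about 79° counter-clockwise with the closed fingertips on one rim lobe and let it come to rest. I then pushed the stuck-out radio straight in to the hub, backed the hand off and up, and handed the job in at about 15 s.

**Last checks**
- **Centring:** the bay is at about 170.45° and the pointer at about 170.6°, so it is within roughly 0.2°. It did not move during the radio push.
- **Radio home:** the radio stalled at about 7 N, with its foot at r≈0.154 m as expected for home. In the scene view its inner edge was about 1 mm nearer the hub than the neighbouring radio's. 2 mm was expected, so those readings disagree by about 1 mm, which I put down to measurement noise. I did not nudge it a second time to confirm.
- **Rest of the stock and bench:** the other radios and batteries are still in their bays. The bench items in the last views (mug, bottle, loose batteries) look unmoved. The screwdriver and charger were outside those views, so I did not check them at the end.
- **Hand:** the hand is clear, with a contact force near zero.

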